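Try the sockets on the belt tensioner and hold it for the locking pin

ROBOT

A 6-joint arm with a two-finger parallel gripper is mounted at the origin on a cart in front of the work surface, level with it; the furniture and walls round the work are solid. World frame = base frame: x ahead of the robot, y to its left, z up, the work surface at z = 0. Lengths are in m, angles in rad, forces in N, time in s.
With the tool pointing down it reaches from about 0.325 to 0.775 m from the base axis. Payload 5.5 kg.
Tool frame: the origin (TCP) lies midway between the tips of the shut fingers; the grasp point (between the pads) lies 19 mm behind it (manip.pinch_z is the distance from the TCP to the grasp point, in m); z points along the fingers, y is the direction in which the jaws open and shut (so a half turn about z gives the same grasp; the last joint's range is limited). The gripper opens to 88 mm and grips with 3 to 60 N. Pads are 20 mm wide; open, the fingers measure 115 mm over their backs; the gripper's body (75 mm by 178 mm) begins 61 mm behind the grasp point.
Start: joints at [1.155, 0.091, 1.231, -0, 1.82, -0.057], TCP at [0.211, 0.562, 0.223] pointing down, gripper open.
Joint ranges: [-2.87, 2.87], [-0.86, 2.18], [0.17, 2.46], [-1.51, 4.65], [0.06, 2.69], [-2.65, 2.65]. Speed limits (rad/s): [2.57, 2.57, 3.01, 3.14, 3.14, 3.14].

INTERFACE

Orientations are given as a rotation vector (axis times angle).
In Python, from workcell import manip gives the robot as it stands.
- The arm moves only by the shell command python3 -m inch 'ROWS' [OPENING] [FORCE]. ROWS is JSON, a list of rows, each a list of 2 entries, a list of its own where there are three numbers: the shift along the world's x, y, z in mm, then the turn about the world's z in degrees. A call has 1 to 20 rows; each row is the pose to reach, as a shift and turn from the pose measured when the call began; what a row does not reach only later rows make up. A row lasts 1/12 s, in which the tool goes at most 41.7 mm and 7.16 degrees, less where a joint would pass 70% of its speed; a pose out of reach is approached as far as the arm can. A call with a gripper value outside its range is refused whole. OPENING is the finger opening in mm, from 0 to 87.8, set as the call begins (- or left out, the last holds). The fingers move at their own pace and stop on an object; FORCE is the grip in N (left out, the last holds). Time passes only in rows, so rows that repeat a pose let the fingers close. It gives the time, the measured TCP pose, the force and the opening at its end, in the units of the state.
- manip.state(): the state, without advancing time (a new reading comes with each control period).
- manip.capture(name): name is "scene" or "top"; returns a dict with "image" (400x640x3 uint8, red, green, blue), "depth" (400x640 float32, m along the optical axis (not along the pixel's ray), 0 where there is no reading), "intrinsics" (3x3 intrinsics, pixels), "world_to_cam" (4x4, takes a point from world to camera coordinates). Camera axes: x right, y up, looking along -z (the intrinsics and any distortion apply to the point x, -y, -z); pixel columns grow to the right and rows downward; lengths in m; the calibration is good to about 2 mm. A picture is of the moment at which its call begins.
- manip.close_job(): hands the job in, once; it reports no verdict.
Trained networks look in the newest picture that a camera, given by its name, has taken for a name from the list of things; names that differ only in an ending like _2 or _b are one class to them, and where a whole thing is asked for, a point or a joint stands for the part that bears it (a point fixed in the world has none). Each returns a list of dicts, best first, with "p" (0 to 1); they miss things now and then, are a little off and sometimes report something else, mostly with a low value. They report only what shows in the picture. A call takes as long as a camera call. They do not tell look-alikes from the thing itself.
- manip.boxes_of(camera, query): "xy" ([column, row] in pixels, amid what is visible of it).
- manip.silhouettes(camera, query): "region" (400x640 bool, what is visible of it) and "xy" ([column, row] in pixels, amid what is visible of it).
The state is a dict: "clock": time; "q": joint angles; "joint_vel": joint speeds; "joint_torque": joint torques, N m; "position": TCP position; "eef_rot": TCP orientation; "wrist_force": force on the tool from outside, world axes, zero at the start; "torque": the same for the moment, N m; "gripper_width": opening from 0.0 (shut) to 1.0 (fully open).
Only numpy, scipy, OpenCV 4.12 (cv2) and the standard library are available. Lean on these libraries where they do the work, as an engineer would, in place of code of your own. Each camera call takes 0.05 s, during which the arm holds its last target. There are 200 camera calls.

TASK

Three sockets that look alike stand in the tray: find out by trying which one fits the hex nut at the pivot of the belt tensioner, and put any that does not fit (too small to go over the nut, or so large that it slips round it) back upright in the tray. With the fitting socket pushed fully down over the nut, turn the tensioner arm anticlockwise, seen from above, against its spring as far as it goes, so that the hole in its tab stands over the hole in the base, and finish while still holding it there, the socket gripped and fully home on the nut, so that I can slip in the locking pin; leave the other things on the bench where they are.

Things in the scene. Friction and masses are not known exactly. Their poses are not given: they have to be found in the camera images.
- socket_a: one of three sockets alike outside: dark round barrel 42 mm across, 38 high; on top a bright hex adapter, 27 mm across flats, 32 high, to grip by its flats; 0.25 kg. Hex opening 27 mm deep below. Starts upright, mouth down over a peg, in any order. Origin: underside centre, z up; flats of both adapter and opening are square to x and to the directions 60 and 120 degrees from it.
- socket_b: second socket, outside exactly like socket_a, same frame. The three openings are about 19, 25.6 and 32 mm across flats, one each; mouth down it cannot be seen which is which.
- socket_c: third socket, outside exactly like socket_a, same frame. The three openings are about 19, 25.6 and 32 mm across flats, one each; mouth down it cannot be seen which is which.
- socket_tray: fixed dark steel tray, 66 x 206 mm, rim 17 mm high; its floor, on which the sockets stand, is 12 mm above the bench. Three black pegs, 13 mm thick and 16 mm high, stand on its middle line at y = -65, 0 and +65 mm; each socket stands over one, with some mm of play. Origin: underside centre; y along the row of pegs
- tensioner: belt tensioner on a dark fixture plate of 110 x 150 mm that does not move: a round ribbed spring housing that carries the swinging arm. Origin: on the pivot axis, at the bench's level; z up
- nut_seat (a point): centre of the nut's underside, on the pivot axis, 54 mm above the bench, on a round boss of 45 mm. Hex nut 24 mm across flats, 14 high, top edge chamfered; a 14 mm stud stands 5 mm out of it. A fitting socket rests with its underside here; a too small one stops 14 mm higher. Turns with the arm: x (and 60, 120 degrees from it) is square to the nut's flats; -y points to the pulley
- tensioner_arm (a joint): angle of the arm (rad): 0 at rest, where its spring holds it, growing anticlockwise seen from above, to its stop at 0.6, where the pin holes line up. Needs about 0.2 N m to start, 0.42 N m at the stop; springs back if let go. The fitting socket has about 0.15 rad of play on the nut to either side before the arm follows; the too large one turns freely round the nut
- pin_hole_arm (a point): centre of the open 15 mm eye in the arm's tab, 55 mm from the pivot, on the side opposite the black 60 mm pulley; it moves with the arm
- pin_hole_base (a point): hole in the top of the upright lug on the fixture plate, 55 mm from the pivot and 37 mm above the bench; the eye of the arm comes over it at 0.6 rad
- ratchet: ratchet handle with dark grip, 202 mm long, lying in front of the tray; bystander. Origin: underside centre
- bearing: ball bearing, 47 mm, 14 mm high, lying flat behind the work; bystander. Origin: underside centre
- screw_box: small cardboard box with a red band, 70 x 110 x 45 mm, behind the tensioner; bystander. Origin: underside centre
- adjustable_spanner: adjustable spanner, 197 mm long, lying right of the tensioner; bystander. Origin: underside centre
- spark_plug: spark plug, 70 mm long, lying in front between tensioner and tray; bystander. Origin: underside centre
Things that resemble listed ones, but are neither listed nor needed, are in the scene too. What is shaped like the socket_a but green is not meant. What is shaped like the socket_c but red is not meant.

How it is judged:
By the outcome, as a careful person would: the job done as asked, in the order asked, and still so for the second after the job is handed in, while the arm keeps its last pose, push and grip.
It also fails if it takes over 72 s, if anything falls off the work surface, if the arm or the gripper's body presses on something with over 40 N, if the wrist force passes 120 N, or if a joint passes its speed limit or range.

## Working session

There is one attempt and no reset: what is moved stays moved. The work goes in short steps, Python scripts to look and compute and a shell command to move; the robot and the scene stay as the last step left them, time stands still between calls to the robot, and variables do not carry over. Pictures are saved under pics/ and viewed, about 8 in all and at most 12, crops included, and the job is handed in when it is done.

```bash
mkdir -p pics
cat > h.py <<'E'
import numpy as np, cv2
from workcell import manip
def cap(n): return manip.capture(n)
def world(c,mask=None):
    d=c["depth"];K=c["intrinsics"];v,u=np.mgrid[0:400,0:640]
    p=np.stack([(u-K[0,2])/K[0,0]*d,-(v-K[1,2])/K[1,1]*d,-d,np.ones_like(d)],-1)
    return (p@np.linalg.inv(c["world_to_cam"]).T)[...,:3]
def save(c,name): cv2.imwrite('pics/'+name,c["image"][...,::-1])
E
python3 - <<'E'
from h import *
s=manip.state();print(s)
for n in("scene","top"):
    c=cap(n);save(c,n+"0.png");W=world(c);np.save(n+'W.npy',W)
    print(n,c["intrinsics"].tolist(),np.linalg.inv(c["world_to_cam"])[:3].round(3).tolist())
    for q in("socket_a","tensioner","nut_seat","pin_hole_arm","pin_hole_base","socket_tray"):
        for r in manip.boxes_of(n,q)[:5]:
            x,y=map(int,r["xy"]);print(n,q,round(r["p"],2),x,y,W[y,x].round(3))
E
```

```text
{'clock': 0.0, 'q': array([ 1.15530270e+00,  9.18369095e-02,  1.23188235e+00, -2.84871949e-05,
        1.81979903e+00, -5.66866906e-02]), 'joint_vel': array([ 0.00041876, -0.0004672 ,  0.00037143,  0.00050501,  0.00082022,
       -0.00092707]), 'joint_torque': array([ 6.63153860e-04, -4.46438420e+01, -4.06457806e+01,  6.96351682e-02,
        2.88690173e-02, -1.73382259e-04]), 'position': array([0.21057628, 0.56151351, 0.22152202]), 'eef_rot': array([-5.60529086e-01, -3.09075099e+00,  2.95061962e-03]), 'wrist_force': array([ 1.55769797, -0.24391843, -0.42438609]), 'torque': array([ 0.05057011, -0.02742788,  0.03900656]), 'gripper_width': 1.0009339232625993}
scene [[470.67995780345797, 0.0, 317.35439632118147], [0.0, 470.67995780345797, 196.58645882847435], [0.0, 0.0, 1.0]] [[0.724, 0.354, -0.591, -0.25], [-0.689, 0.379, -0.617, -0.838], [0.005, 0.855, 0.519, 0.718]]
scene socket_a 0.71 212 175 [0.382 0.28  0.037]
scene socket_a 0.66 254 167 [0.485 0.206 0.056]
scene socket_a 0.61 270 176 [0.491 0.137 0.05 ]
scene socket_a 0.57 233 189 [0.389 0.183 0.026]
scene socket_a 0.55 246 160 [0
[... 420 characters left out ...]
738057], [0.0, 0.0, 1.0]] [[0.011, 0.991, -0.136, 0.344], [-1.0, 0.013, 0.008, -0.072], [0.01, 0.136, 0.991, 1.273]]
top socket_a 0.81 182 199 [0.506 0.279 0.079]
top socket_a 0.76 208 202 [0.5   0.213 0.077]
top socket_a 0.6 216 242 [0.398 0.189 0.072]
top socket_a 0.56 230 206 [0.489 0.155 0.084]
top socket_a 0.53 182 243 [0.395 0.276 0.07 ]
top tensioner 0.63 319 209 [ 0.488 -0.07   0.056]
top tensioner 0.27 216 207 [0.493 0.204 0.024]
top nut_seat 0.86 329 205 [ 0.5   -0.096  0.044]
top pin_hole_arm 0.81 326 204 [ 0.502 -0.088  0.045]
top pin_hole_arm 0.21 458 251 [ 0.385 -0.443  0.009]
top pin_hole_base 0.94 319 209 [ 0.488 -0.07   0.056]
top socket_tray 0.94 217 206 [0.496 0.201 0.025]
```

```bash
ls; python3 -c "
import cv2,numpy as np
a=cv2.imread('pics/scene0.png');b=cv2.imread('pics/top0.png')
"
```

```text
h.py
pics
sceneW.npy
topW.npy
```

```bash
python3 -c "
import cv2,numpy as np
b=cv2.imread('pics/top0.png')[150:290,150:390]
a=cv2.imread('pics/scene0.png')[120:280,190:400]
b=cv2.resize(b,(480,280) and None,fx=3.3,fy=3.3,interpolation=2) if 0 else cv2.resize(b,(514,300),interpolation=2)
cv2.imwrite('pics/m.png',cv2.resize(cv2.imread('pics/top0.png')[150:290,150:390],(792,462),interpolation=2))
cv2.imwrite('pics/s.png',cv2.imread('pics/scene0.png'))
"
```

```text
(no output)
```

View pics/m.png

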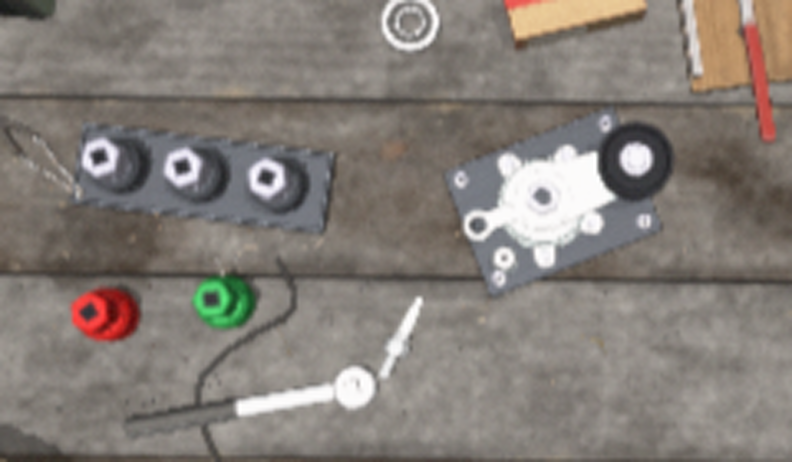

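View pics/s.png

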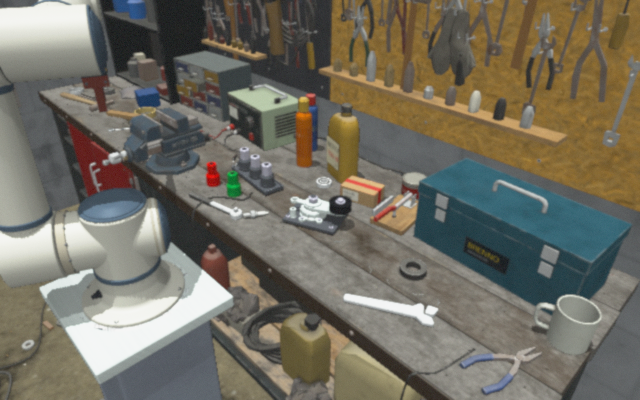

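The top view shows three sockets with adapter tops near px (180,198), (205,201) and (231,204). The nut is near (314,209), the eye (295,218), the pulley (343,198) and the base hole (303,228). The red and green decoys are in front of the tray.

```bash
cat >> h.py <<'E'
def ray(c,u,v,z):
    K=c["intrinsics"];T=np.linalg.inv(c["world_to_cam"])
    d=T[:3,:3]@np.array([(u-K[0,2])/K[0,0],-(v-K[1,2])/K[1,1],-1]);o=T[:3,3]
    return o+d*(z-o[2])/d[2]
def proj(c,p):
    q=c["world_to_cam"]@np.append(p,1);K=c["intrinsics"]
    return np.array([K[0,0]*q[0]/-q[2]+K[0,2],K[1,1]*-q[1]/-q[2]+K[1,2]])
E
python3 - <<'E'
from h import *
cs=[cap("top") for _ in range(6)];c=cs[0]
W=np.median([world(k) for k in cs],0)
im=np.mean([k["image"].astype(float) for k in cs],0)
g=im.mean(2)
tw=lambda u,v,z:ray(c,u,v,z).round(4)
# adapter tops: bright pixels near guesses, height ~0.08
for n,(u,v),z in(("s1",(180,198),.082),("s2",(205,201),.082),("s3",(231,204),.082)):
    m=np.zeros(g.shape,bool);m[v-10:v+11,u-10:u+11]=1
    m2=m&(abs(W[...,2]-z)<.008)&(np.hypot(*(W[...,:2]-tw(u,v,z)[:2]).transpose(2,0,1))<.022)
    vv,uu=np.nonzero(m2);print(n,m2.sum(),uu.mean(),vv.mean(),tw(uu.mean(),vv.mean(),z),np.median(W[m2],0).round(4))
for n,(u,v),z in(("nut",(314.5,209.4),.073),("eye",(294.8,217.9),.045),("pul",(342.7,197.9),.06),("base",(303,228),.037)):
    print(n,tw(u,v,z),W[int(v)-2:int(v)+3,int(u)-2:int(u)+3,2].round(3).tolist())
B=lambda x0,y0,w,h,k:cv2.resize(im[y0:y0+h,x0:x0+w,::-1].clip(0,255).astype(np.uint8),None,fx=k,fy=k,interpolation=cv2.INTER_CUBIC)
A=np.zeros((600,800,3),np.uint8)
a=B(170,186,80,30,10);A[:300,:800]=a
A[300:600,:700]=B(285,185,70,30*1,10)
A2=np.zeros((600,800,3),np.uint8)
cv2.imwrite('pics/z.png',A)
E
```

```text
s1 105 180.25714285714287 196.8761904761905 [0.5113 0.2826 0.082 ] [0.5112 0.283  0.0813]
s2 106 205.32075471698113 199.95283018867926 [0.5042 0.2187 0.082 ] [0.5042 0.2194 0.0813]
s3 100 230.67 203.1 [0.4969 0.1542 0.082 ] [0.4971 0.154  0.0814]
nut [ 0.4845 -0.0588  0.073 ] [[0.076, 0.074, 0.073, 0.074, 0.073], [0.073, 0.074, 0.071, 0.073, 0.073], [0.072, 0.073, 0.072, 0.072, 0.075], [0.072, 0.073, 0.073, 0.071, 0.072], [0.068, 0.072, 0.072, 0.071, 0.066]]
eye [ 0.4648 -0.0074  0.045 ] [[0.048, 0.046, 0.016, 0.012, 0.044], [0.045, 0.013, 0.014, 0.014, 0.015], [0.012, 0.013, 0.013, 0.014, 0.014], [0.013, 0.016, 0.014, 0.014, 0.014], [0.049, 0.013, 0.015, 0.013, 0.012]]
pul [ 0.517  -0.1314  0.06  ] [[0.08, 0.081, 0.08, 0.081, 0.081], [0.082, 0.081, 0.079, 0.082, 0.082], [0.08, 0.08, 0.084, 0.081, 0.083], [0.083, 0.08, 0.082, 0.083, 0.081], [0.077, 0.081, 0.081, 0.08, 0.081]]
base [ 0.4393 -0.0289  0.037 ] [[0.038, 0.036, 0.037, 0.039, 0.036], [0.034, 0.037, 0.038, 0.035, 0.038], [0.037, 0.036, 0.036, 0.037, 0.037], [0.036, 0.037, 0.036, 0.036, 0.032], [0.034, 0.035, 0.037, 0.031, 0.02]]
```

View pics/z.png

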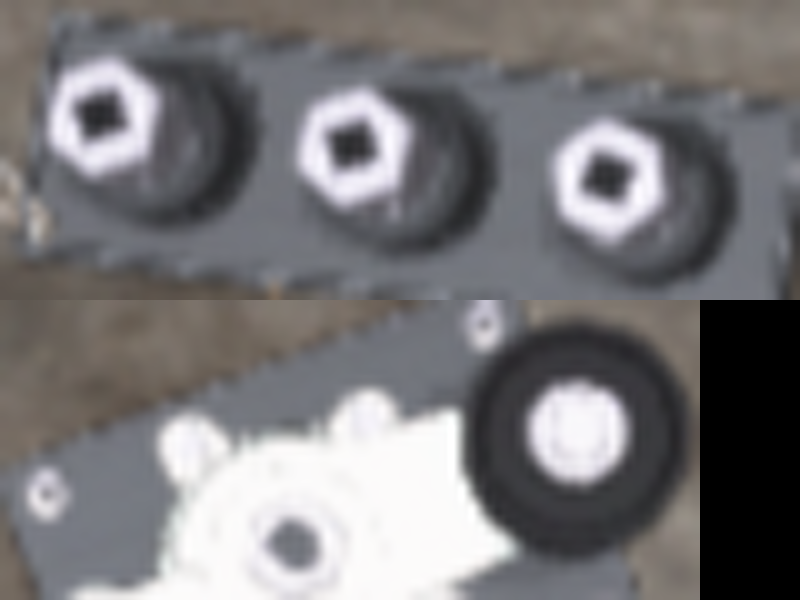

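Run:
```python
from h import *
cs=[cap("top") for _ in range(4)];c=cs[0]
im=np.mean([k["image"].astype(np.float32) for k in cs],0).mean(2)
P={}
for n,u,v,z in(("s1",179.85,197.25,.082),("s2",204.85,200.15,.082),("s3",230.25,203.35,.082),("nut",313.85,208.85,.073),("pul",342.25,197.55,.081),("eye",294.4,217.45,.047),("base",302.6,227.7,.037)):
    P[n]=ray(c,u,v,z);print(n,P[n].round(4))
for n in("s1","s2","s3"):
    # rectified patch, 0.25mm grid
    k=P[n];xs=np.arange(-22,22.01,.5)/1000
    for it in range(3):
        X,Y=np.meshgrid(xs,xs,indexing='ij')
        uv=np.array([[proj(c,k+[x,y,0]) for y in xs] for x in xs]).astype(np.float32)
        g=cv2.remap(im,uv[...,0],uv[...,1],cv2.INTER_CUBIC)
        r=np.hypot(X,Y);m=((g>160)|(r<.008))&(r<.019)
        k=k+[X[m].mean(),Y[m].mean(),0]
    th=np.arctan2(Y,X);w=np.where(m,r**4,0);ph=(w*np.exp(6j*th)).sum()/w.sum()
    v=np.degrees(np.angle(ph))/6
    print(n,k.round(4),"vertex",v.round(1),"flat normal",(v+30).round(1),abs(ph).round(3),m.sum()*.25)
d=P["eye"]-P["nut"];print(np.linalg.norm(d[:2]),np.degrees(np.arctan2(d[1],d[0])))
d=P["nut"]-P["pul"];print(np.linalg.norm(d[:2]),np.degrees(np.arctan2(d[1],d[0])))
d=P["base"]-P["nut"];print(np.linalg.norm(d[:2]),np.degrees(np.arctan2(d[1],d[0])))
```

```text
s1 [0.5103 0.2836 0.082 ]
s2 [0.5037 0.2199 0.082 ]
s3 [0.4963 0.1552 0.082 ]
nut [ 0.4859 -0.0571  0.073 ]
pul [ 0.5149 -0.1292  0.081 ]
eye [ 0.4658 -0.0064  0.047 ]
base [ 0.4401 -0.0279  0.037 ]
s1 [0.5106 0.2839 0.082 ] vertex -8.7 flat normal 21.3 0.126 639.5
s2 [0.5036 0.2201 0.082 ] vertex -10.1 flat normal 19.9 0.134 654.0
s3 [0.4961 0.1552 0.082 ] vertex 6.6 flat normal 36.6 0.128 658.75
0.054523279680558034 111.65753989693228
0.07772469443850478 111.89153344478125
0.05434398284396794 147.4945058388796
```

```bash
python3 -m inch '[[[100,-140,0],-10],[[200,-280,0],-25],[[285,-406,0],-33],[[285,-406,0],-33],[[285,-406,0],-33],[[285,-406,0],-33],[[285,-406,0],-33],[[285,-406,0],-33],[[285,-406,0],-33],[[285,-406,0],-33],[[285,-406,0],-33],[[285,-406,0],-33],[[285,-406,0],-33],[[285,-406,-60],-33],[[285,-406,-100],-33],[[285,-406,-100],-33],[[285,-406,-100],-33]]' 60 30
```

```text
clock: 2.62
position: [0.4927, 0.1555, 0.1168]
eef_rot: [-1.412, -2.798, 0.009]
wrist_force: [-0.8, 0.9, -0.8]
gripper_width: 0.681
```

```bash
python3 -m inch '[[[3,0,-20],0],[[3,0,-40],0],[[3,0,-55],0],[[3,0,-62],0],[[3,0,-62],0],[[3,0,-62],0]]' && python3 -m inch '[[[0,0,0],0],[[0,0,0],0],[[0,0,0],0],[[0,0,0],0],[[0,0,0],0],[[0,0,0],0]]' 15 40
```

```text
clock: 3.12
position: [0.4963, 0.156, 0.0564]
eef_rot: [-1.412, -2.799, 0.008]
wrist_force: [-0.5, 0.6, -0.3]
gripper_width: 0.685
clock: 3.62
position: [0.4964, 0.156, 0.0567]
eef_rot: [-1.412, -2.8, 0.007]
wrist_force: [-0.6, -0.8, 1.7]
gripper_width: 0.304
```

```bash
python3 -m inch '[[[0,0,30],0],[[0,0,60],0],[[0,0,100],0],[[-3,-40,110],-4],[[-6,-80,110],-8],[[-8,-120,110],-12],[[-10,-160,110],-14.6],[[-10,-190,100],-14.6],[[-10,-212,90],-14.6],[[-10,-212,80],-14.6],[[-10,-212,74],-14.6],[[-10,-212,74],-14.6],[[-10,-212,74],-14.6]]'
python3 - <<'E'
from h import *
c=cap("top");c2=cap("scene")
a=cv2.resize(c["image"][180:240,270:370],(800,480),interpolation=2)
b=c2["image"][150:250,270:390]; b=cv2.resize(b,(480,400),interpolation=2)
a=cv2.resize(a,(500,300))
A=np.zeros((600,800,3),np.uint8);A[:300,:500]=a;A[200:600,320:800]=b
A[:300,:500]=a
cv2.imwrite('pics/n1.png',A[...,::-1])
E
```

```text
clock: 4.7
position: [0.4861, -0.055, 0.1302]
eef_rot: [-1.754, -2.597, 0.006]
wrist_force: [0.6, -0.4, -3.2]
gripper_width: 0.299
```

View pics/n1.png

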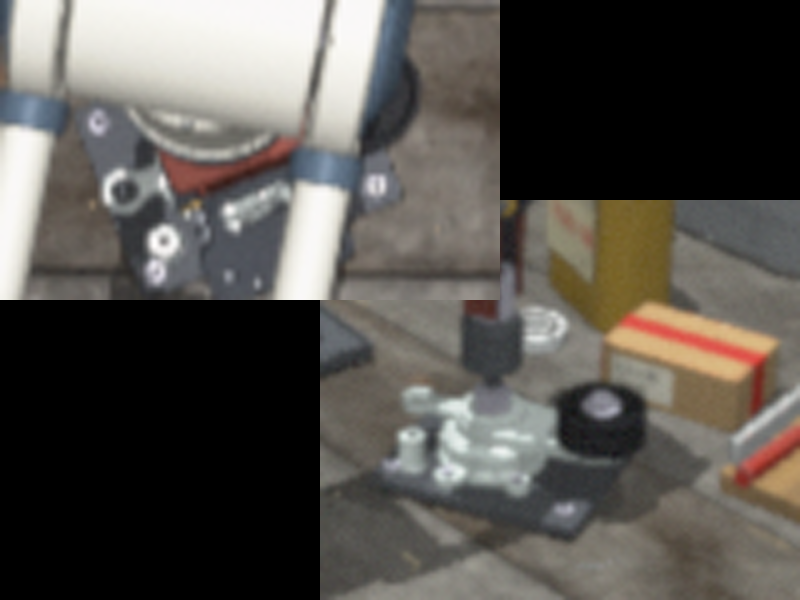

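The scene view shows the socket hanging directly over the nut, and the top view still shows the eye and base hole. Next I lower it carefully.

```bash
python3 -m inch '[[[0,-1.3,-5],0],[[0,-1.3,-10],0],[[0,-1.3,-14],0],[[0,-1.3,-17],0],[[0,-1.3,-20],0],[[0,-1.3,-22],0],[[0,-1.3,-22],0]]'
```

```text
clock: 5.38
position: [0.4866, -0.0562, 0.1124]
eef_rot: [-1.755, -2.6, 0.004]
wrist_force: [-7.3, 0.9, 13.5]
gripper_width: 0.304
```

```bash
python3 -m inch '[[[-1.5,0,-2],0],[[-1.5,0,-2],0],[[-1.5,0,-2],0]]'; python3 -m inch '[[[0,1.5,-1],0],[[0,1.5,-1],0],[[0,1.5,-1],0]]';python3 -m inch '[[[1,-3,-1],0],[[1,-3,-1],0],[[1,-3,-1],0]]'; python3 -m inch '[[[0,1,-1],8],[[0,1,-1],8],[[0,1,-1],-8],[[0,1,-1],-8],[[0,1,-1],-8],[[0,1,-1],0]]'
```

```text
clock: 5.63
position: [0.486, -0.0562, 0.1125]
eef_rot: [-1.757, -2.603, 0.002]
wrist_force: [-1.5, 0.8, 8.3]
gripper_width: 0.307
clock: 5.88
position: [0.4864, -0.055, 0.1125]
eef_rot: [1.757, 2.604, -0.001]
wrist_force: [-0.2, -0.6, 6.6]
gripper_width: 0.308
clock: 6.13
position: [0.4876, -0.0572, 0.1125]
eef_rot: [1.757, 2.604, 0.002]
wrist_force: [-2.8, 2.8, 7.2]
gripper_width: 0.3
clock: 6.63
position: [0.4876, -0.0565, 0.1125]
eef_rot: [1.78, 2.587, 0.002]
wrist_force: [-3.1, 1.5, 7.7]
gripper_width: 0.304
```

```bash
python3 -m inch '[[[-3,0,-2],0],[[-3,0,-2],0],[[-3,-1.5,-2],0],[[-3,-1.5,-2],0],[[-3,1.5,-2],0],[[-3,1.5,-2],0]]'; python3 -m inch '[[[-1.5,-1.5,-1],0],[[-1.5,-1.5,-1],0],[[-1.5,-3,-1],0],[[-1.5,-3,-1],0],[[0,-3,-1],0],[[0,-3,-1],0],[[0,0,-1],0]]';python3 -m inch '[[[1,0,-1],6],[[1,0,-1],6],[[0,0,-1],-6],[[0,0,-1],-6],[[1,1,-1],-6],[[1,1,-1],0]]'
```

```text
clock: 7.13
position: [0.4863, -0.0557, 0.1125]
eef_rot: [1.777, 2.583, 0.003]
wrist_force: [1.2, -3.0, 7.1]
gripper_width: 0.303
clock: 7.72
position: [0.4859, -0.0566, 0.1126]
eef_rot: [1.778, 2.582, 0.001]
wrist_force: [-2.1, -5.6, 7.8]
gripper_width: 0.305
clock: 8.22
position: [0.4871, -0.0559, 0.1125]
eef_rot: [1.779, 2.579, 0.0]
wrist_force: [-0.5, 0.2, 8.1]
gripper_width: 0.306
```

No drop at any offset or yaw, always exactly 14 mm high, so this one is too small. I'll put it back on its peg.

```bash
python3 -m inch '[[[0,0,30],0],[[0,0,55],0],[[3,40,58],0],[[5,80,58],0],[[7,120,58],0],[[9,160,58],0],[[9,195,58],0],[[9,212,40],0],[[9,212,15],0],[[9,212,-15],0],[[9,212,-15],0],[[9,212,-15],0]]'
```

```text
clock: 9.22
position: [0.4941, 0.1556, 0.0946]
eef_rot: [1.781, 2.583, -0.008]
wrist_force: [0.4, -0.4, -1.2]
gripper_width: 0.305
```

```bash
python3 -m inch '[[[2.3,0.4,-5],0],[[2.3,0.4,-15],0],[[2.3,0.4,-25],0],[[2.3,0.4,-33],0],[[2.3,0.4,-37],0],[[2.3,0.4,-38],0],[[2.3,0.4,-38],0]]'
```

```text
clock: 9.8
position: [0.4965, 0.1559, 0.0568]
eef_rot: [1.781, 2.583, -0.007]
wrist_force: [0.5, -0.1, -2.8]
gripper_width: 0.307
```

```bash
python3 -m inch '[[[0,0,0],0],[[0,0,0],0],[[0,0,0],0],[[0,0,0],0],[[0,0,30],0],[[0,0,60],0],[[4,32,60],0],[[7.5,65,60],0],[[7.5,65,60],0],[[7.5,65,40],0],[[7.5,65,20],0],[[7.5,65,5],0],[[7.5,65,-0.3],0],[[7.5,65,-0.3],0],[[7.5,65,-0.3],0]]' 60 && python3 -m inch '[[[0,0,0],0],[[0,0,0],0],[[0,0,0],0],[[0,0,0],0],[[0,0,0],0],[[0,0,0],0]]' 15 40
```

```text
clock: 11.05
position: [0.5041, 0.2207, 0.0569]
eef_rot: [1.781, 2.583, -0.007]
wrist_force: [0.0, 1.2, 0.3]
gripper_width: 0.684
clock: 11.55
position: [0.5042, 0.2208, 0.0572]
eef_rot: [1.781, 2.583, -0.007]
wrist_force: [-1.0, 0.3, 1.1]
gripper_width: 0.304
```

```bash
python3 -m inch '[[[0,0,35],0],[[0,0,75],0],[[0,0,110],0],[[-4,-40,110],1],[[-7,-80,110],1],[[-10,-120,110],1],[[-13,-160,110],1],[[-15,-200,110],1],[[-17,-240,105],1],[[-18,-277,90],1],[[-18,-277,75],1],[[-18,-277,75],1],[[-18,-277,75],1],[[-18,-277,75],1]]'
```

```text
clock: 12.72
position: [0.4864, -0.0554, 0.1328]
eef_rot: [1.757, 2.599, -0.006]
wrist_force: [0.7, -0.0, -1.0]
gripper_width: 0.304
```

```bash
python3 -m inch '[[[0,0,-5],0],[[0,0,-10],0],[[0,0,-14],0],[[0,0,-17],0],[[0,0,-20],0],[[0,0,-22],0],[[0,0,-22],0]]'
```

```text
clock: 13.3
position: [0.4865, -0.0556, 0.1115]
eef_rot: [1.756, 2.598, -0.007]
wrist_force: [-1.5, -2.0, 0.5]
gripper_width: 0.301
```

```bash
python3 -m inch '[[[0,-0.3,-3],0],[[0,-0.3,-6],0],[[0,-0.3,-9],0],[[0,-0.3,-12],0],[[0,-0.3,-13.5],0],[[0,-0.3,-13.5],0]]'
```

```text
clock: 13.8
position: [0.4862, -0.0563, 0.0991]
eef_rot: [1.757, 2.598, -0.008]
wrist_force: [-5.9, -1.6, 7.6]
gripper_width: 0.306
```

It is fully home. Next I turn it to see whether the arm follows.

```bash
python3 -c "
from workcell import manip;s=manip.state();print(s['torque'])"; python3 -m inch '[[[0,0,0],6],[[0,0,0],12],[[0,0,0],18],[[0,0,0],20],[[0,0,0],20],[[0,0,0],20]]'
python3 - <<'E'
from h import *
print(manip.state()['torque'])
c=cap("top");cv2.imwrite('pics/t1.png',cv2.resize(c["image"][180:240,270:370],(800,480),interpolation=2)[...,::-1])
E
```

```text
[-4.39434261e-01  1.22528655e+00 -1.66299473e-05]
clock: 14.3
position: [0.4858, -0.0566, 0.0991]
eef_rot: [1.282, 2.862, -0.007]
wrist_force: [-5.3, -2.9, 3.1]
gripper_width: 0.305
[-0.50811419  0.98033405 -0.27856143]
```

View pics/t1.png

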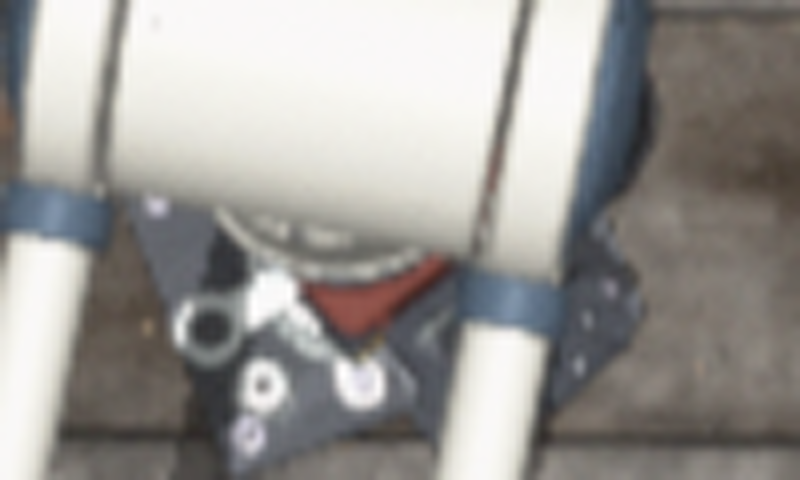

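The eye moved anticlockwise from about (197,304) to (210,328) in this crop, and there is 0.28 N m of reaction. The arm follows, so this socket fits. I'll turn it to the stop.

```bash
python3 -m inch '[[[0,0,-1],5],[[0,0,-1],10],[[0,0,-1],15],[[0,0,-1],19],[[0,0,-1],22],[[0,0,-1],24],[[0,0,-1],24],[[0,0,-1],24]]' - 60
python3 - <<'E'
from h import *
print(manip.state()['torque'])
c=cap("top");cv2.imwrite('pics/t2.png',cv2.resize(c["image"][180:240,270:370],(800,480),interpolation=2)[...,::-1])
E
```

```text
clock: 15.02
position: [0.4859, -0.0564, 0.0991]
eef_rot: [0.661, 3.064, -0.004]
wrist_force: [-4.6, 0.2, 6.3]
gripper_width: 0.305
[-0.02624104  0.98827642 -0.36200958]
```

View pics/t2.png

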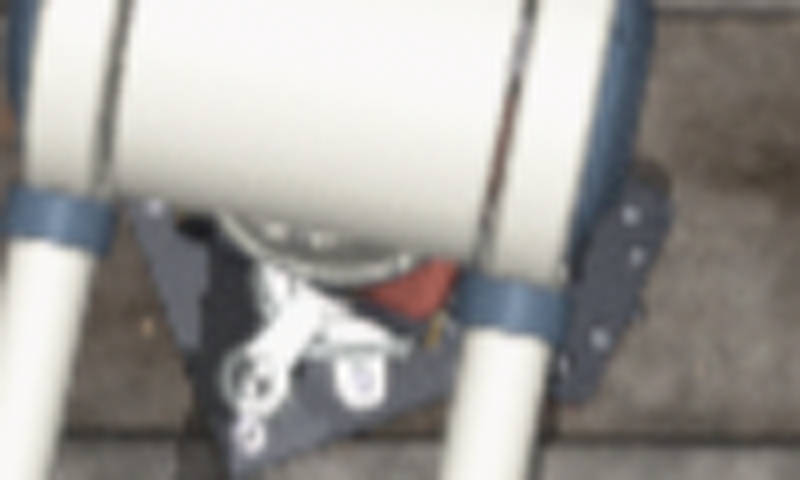

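The eye is now almost over the base hole, at about (255,378) with the hole at (262,385). I'll add a few degrees until the stop is felt.

```bash
T='from workcell import manip;print(manip.state()["torque"])'; python3 -m inch '[[[0,0,-1],2],[[0,0,-1],2],[[0,0,-1],2]]'; python3 -c "$T"; python3 -m inch '[[[0,0,-1],2],[[0,0,-1],2],[[0,0,-1],2]]'; python3 -c "$T"; python3 -m inch '[[[0,0,-1],2],[[0,0,-1],2],[[0,0,-1],2]]'; python3 -c "$T"
```

```text
clock: 15.32
position: [0.4859, -0.0563, 0.0991]
eef_rot: [0.61, 3.074, -0.004]
wrist_force: [-5.2, -0.6, 6.2]
gripper_width: 0.302
[-0.15626056  1.16913259 -0.39030704]
clock: 15.57
position: [0.4859, -0.0563, 0.0991]
eef_rot: [0.56, 3.083, -0.003]
wrist_force: [-4.8, -0.8, 7.1]
gripper_width: 0.303
[-0.10724433  1.16130084 -0.38084255]
clock: 15.82
position: [0.4859, -0.0563, 0.0991]
eef_rot: [0.509, 3.091, -0.003]
wrist_force: [-5.0, -1.2, 7.2]
gripper_width: 0.302
[-0.10294726  1.14224342 -0.70191228]
```

```bash
python3 -m inch '[[[0,0,-1],0.3],[[0,0,-1],0.3],[[0,0,-1],0.3],[[0,0,-1],0.3],[[0,0,-1],0.3],[[0,0,-1],0.3]]'
python3 - <<'E'
from h import *
print(manip.state()['torque'])
c=cap("top");a=cv2.resize(c["image"][180:240,270:370],(660,396),interpolation=2);b=cv2.resize(c["image"][170:250,160:320],(400,200),interpolation=2)
c2=cap("scene");d=cv2.resize(c2["image"][140:240,210:360],(400,200),interpolation=2)
A=np.zeros((600,800,3),np.uint8);A[:396,:660]=a;A[400:,:400]=b;A[400:,400:]=d
cv2.imwrite('pics/t3.png',A[...,::-1])
z=world(c)[...,2];print([z[v-1:v+2,u-1:u+2].mean().round(3) for u,v in((177,197),(228,203),(234,200))])
E
```

```text
clock: 16.32
position: [0.4859, -0.0563, 0.0991]
eef_rot: [0.505, 3.091, -0.002]
wrist_force: [-5.4, -0.7, 7.4]
gripper_width: 0.307
[-0.08871211  1.200732   -0.72687094]
[np.float64(0.081), np.float64(0.082), np.float64(0.077)]
```

View pics/t3.png

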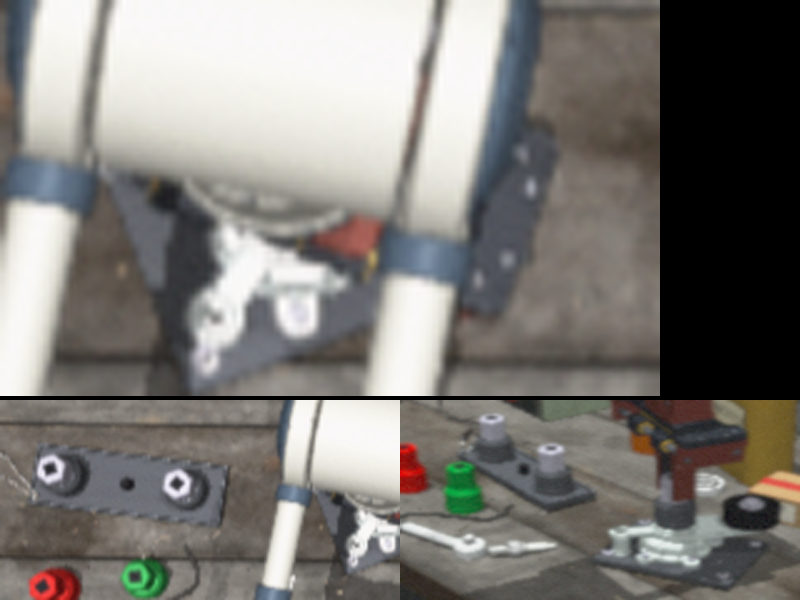

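The eye is at px (302,228), over the base hole at (303,228). Both other sockets stand upright on their pegs, and the socket on the nut is home.

```bash
python3 -c "
from workcell import manip;print(manip.close_job(),manip.state()['position'],manip.state()['torque'])"
```

```text
the job is handed in; nothing more can be done
the job is handed in; nothing more can be done
```

The middle socket fits. It is fully down over the nut and gripped, and the tensioner arm is held against its stop for your locking pin. The job was handed in at about 16 s.

- **Near socket (tensioner end of the tray):** it stopped 14 mm above the seat at every offset and angle I tried, so it is too small. I put it back upright on its peg.
- **Middle socket:** it went fully down (underside about 54 mm above the bench). The arm followed when I turned it anticlockwise.
- **Far socket:** I didn't need to try it, so it was not touched.

**Last checks:**
- **Stop:** the turning moment rose from about 0.38 to 0.73 N m, which is well above the spring's 0.42 N m, so the arm is on its stop.
- **Holes:** in the top image the eye is within about a pixel (about 2.5 mm) of the base hole.
- **Grip and push:** the socket is gripped across its flats at 60 N, with about 7 N pushing it down.
- **Tray:** both remaining sockets stand upright at the right height.

No check failed. The total turn was about 49°, slightly more than the 43° expected, and I took this for flex or play at the grip. I did not measure the other bench items again, but the arm came near none of them.

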